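# Put the straightedge away from a crate lid

### The arm

A 6-joint arm with a two-finger parallel gripper is mounted at the origin on the work surface. World frame = base frame: x ahead of the robot, y to its left, z up, the work surface at z = 0. Lengths are in mm, angles in rad, forces in N, time in s.
With the tool pointing down it reaches from about 225 to 725 mm from the base axis. Payload 3.1 kg.
Tool frame: the origin (TCP) lies at the very end of the fingers, on their centre line; the grasp point (between the pads) lies 19 mm behind it (ctrl.grip_point_offset is the distance from the TCP to the grasp point, in mm); z points along the fingers, y is the line along which they close (so a half turn about z gives the same grasp; the last joint's range is limited). The gripper opens to 85 mm and grips with 20 to 120 N. Pads are 22 mm wide; open, the fingers measure 114 mm over their backs; the gripper's body (76 mm by 85 mm) begins 54 mm behind the grasp point. The pads swing forward as they close: fully open they stand 13 mm farther back than shut.
Start: joints at [1.103, 0.048, 0.099, 1.622, 0, 1.443], TCP at [174.988, 494.971, 231.312] pointing down, gripper open.
Joint ranges: [-2.91, 2.91], [-0.99, 1.94], [-1.21, 1.42], [-2.12, 2.29], [-1.49, 1.47], [-3.14, 3.14]. Speed limits (rad/s): [2.79, 2.79, 3.14, 3.14, 3.14, 3.14].

### API

Orientations are given as a rotation vector (axis times angle).
In Python, from rig import status, snapshot, workorder, spotter, ctrl gives the robot as it stands.
- The arm moves only by the tool drive_tool, never from a script. Its arguments are lists of equal length, an entry for each row: "travel": the shift along the tool's x, y, z in m, a list of three; "delta_rot": the turn, a rotation vector about the tool's x, y, z in rad, a list of three. A call has 1 to 20 rows; each row is the pose to reach, as a shift and turn from the pose commanded when the call began, along the tool's axes at that moment; what a row does not reach only later rows make up. A row lasts 1/8 s, in which the tool goes at most 62.5 mm and 10.7 degrees, less where a joint would pass 70% of its speed; a pose out of reach is approached as far as the arm can. A call with a gripper value outside its range is refused whole. "gripper" is the closure, from -1 (fully open) to 1 (shut), set as the call begins (left out, the last holds). The fingers move at their own pace and stop on an object; "newtons" is the grip in N (left out, the last holds). Time passes only in rows, so rows that repeat a pose let the fingers close. It gives the time, the measured TCP pose, the force, the opening and the grip force at its end, in the units of the state.
- status.read_state(): the state, without advancing time (a new reading comes with each control period).
- snapshot(name): name is "scene" or "side" or "wrist"; returns a dict with "img" (400x640x3 uint8, blue, green, red), "depth" (400x640 float32, mm along the optical axis (not along the pixel's ray), 0 where there is no reading), "fov_y" (degrees; the focal length in pixels is half the picture's height over the tangent of half this angle, whatever the lens; pixels are square), "cx", "cy" (the principal point, pixels), "camera_from_world" (4x4, takes a point from world to camera coordinates); the wrist camera has in their place "T_tool_cam" (4x4, takes a point from camera to tool coordinates, whose origin is the TCP and whose axes are the flange's). Camera axes: x right, y down, z forward; pixel columns grow to the right and rows downward; lengths in mm; the calibration is good to about 2 mm. The wrist camera is an equidistant fisheye: a pixel r from the principal point sees the ray r / f radians off the axis. A picture is of the moment at which its call begins: read the wrist's pose just before it.
- workorder.sign_off(): hands the job in; it is judged then, once.
Trained networks look in the newest picture that a camera, given by its name, has taken for a name from the list of things; names that differ only in an ending like _2 or _b are one class to them, and where a whole thing is asked for, a point or a joint stands for the part that bears it (a point fixed in the world has none). Each returns a list of dicts, best first, with "confidence" (0 to 1); they miss things now and then, are a little off and sometimes report something else, mostly with a low value. They report only what shows in the picture. A call takes as long as a camera call. They do not tell look-alikes from the thing itself.
- spotter.recognise(camera, query): "bbox" ([left, top, right, bottom] in pixels, round what is visible of it).
- spotter.landmark_of(camera, query): "xy" ([column, row] in pixels: a listed point, or the origin of a listed thing).
The state is a dict: "clock": time; "joints": joint angles; "joint_vel": joint speeds; "joint_torque": joint torques, N m; "position": TCP position; "orientation": TCP orientation; "ft_force": force on the tool from outside, world axes, zero at the start; "wrist_torque": the same for the moment, N m; "finger_gap": opening from 0.0 (shut) to 1.0 (fully open); "grasp_force": force on a finger pad.
Only numpy, scipy, OpenCV 4.12 (cv2) and the standard library are available. Lean on these libraries where they do the work, as an engineer would, in place of code of your own. Each camera call takes 0.05 s, during which the arm holds its last target. There are 200 camera calls.

### The job

The thin aluminium straightedge lies flat on the lid of the blue crate, too thin to be gripped there. Slide it along the lid until one end sticks out well past the edge, grip that end and lift it off, then lay it flat on the floor of the wide empty compartment of the open grey tray. Set it down rather than dropping it, and leave the tape rolls, the carton and the tub where they are.

Things in the scene. Friction and masses are not known exactly. Their poses are not given: they have to be found in the camera images.
- rule: thin flat aluminium straightedge, 180 long x 36 wide x 3 mm thick, 60 g, loose, black ticks along one side of its top. Origin: centre of its underside; x along it, y across, z up. Starts wholly on the crate's lid, its x within 0.35 rad of the crate's x. It slides easily on the lid: closed fingertips pressed on it (5 to 15 N) drag and turn it
- rule_end_a (a point): middle of the straightedge's end at its -x side (90 mm from its centre), on its underside
- rule_end_b (a point): middle of the straightedge's end at its +x side (90 mm from its centre), on its underside
- crate: closed blue plastic crate, smooth flat lid, 260 (x) x 180 (y) x 90 mm high, fixed; upright sides, free space beside them. Origin: centre of its underside: lid surface at z = 90 mm, edges at x = +-130, y = +-90 mm. Its x points away from the robot (within 0.25 rad). It stands left or right of the middle, the tray on the other side
- tray: open grey tray, 260 (x) x 240 (y) x 55 mm high, fixed, walls and floor 5 mm. Origin: centre of its underside; x points away from the robot (within 0.25 rad). A 5 mm divider along x at y = +30 mm, 50 mm high, leaves a wide empty compartment (250 x 142 mm inside, y = -115 to +27, middle y = -44 mm) and a narrow one at +y with two tape rolls. Inner floor at z = 5 mm
- roll_a: roll of pale paper tape, 66 mm diameter, 48 mm high, upright in the tray's narrow compartment; loose, leave alone. Origin: centre of its underside
- roll_b: second roll of the same tape in the same compartment; loose, leave alone. Origin: centre of its underside
- carton: small closed cardboard carton, 80 x 55 x 50 mm high, on the table to the left of the work; loose, leave alone. Origin: centre of its underside
- tub: open white plastic mixing tub, 110 mm diameter, 90 mm high, on the table to the right of the work; loose, leave alone. Origin: centre of its underside
There are look-alikes about, which are no part of the job. There is more than one size of the rule; the one meant has the size given above.

How it is judged:
By the outcome, as a careful person would: the job done as asked, in the order asked, and still so for the second after the job is handed in, with the robot touching nothing.
It also fails if it takes over 51 s, if anything falls off the work surface, if the arm or the gripper's body presses on something with over 40 N, if the wrist force passes 120 N, or if a joint passes its speed limit or range.

## Working session

There is one attempt and no reset: what is moved stays moved. The work goes in short steps, Python scripts to look and compute and a tool call to move; the robot and the scene stay as the last step left them, time stands still between calls to the robot, and variables do not carry over. Pictures are saved under pics/ and viewed, at most 10 in all, crops included, and the job is handed in when it is done.

Besides the shell and the picture viewer there is one more tool, called after "Request:" as a command line: name --argument value ..., lists and objects as JSON in quotes. drive_tool: Moves the arm, as the interface text tells. Its arguments: {"type":"object","properties":{"travel":{"type":"array"},"delta_rot":{"type":"array"},"gripper":{"type":"number"},"newtons":{"type":"number"}},"required":["travel","delta_rot"]}

```bash
ls; mkdir -p pics; cat > h.py <<'E'
import numpy as np, cv2
from scipy.spatial.transform import Rotation as R
from rig import status, snapshot, workorder, spotter, ctrl
def foc(s): return 200/np.tan(np.radians(s["fov_y"])/2)
def back(s,uv,d=None,z=None):
    """world point of pixel: by depth d or on plane z"""
    u,v=uv; f=foc(s); W=np.linalg.inv(s["camera_from_world"])
    ray=np.array([(u-s["cx"])/f,(v-s["cy"])/f,1.])
    if d is not None: return (W@np.r_[ray*d,1])[:3]
    o=W[:3,3]; r=W[:3,:3]@ray; return o+r*(z-o[2])/r[2]
def proj(s,p):
    c=s["camera_from_world"]@np.r_[p,1]; f=foc(s); return s["cx"]+f*c[0]/c[2], s["cy"]+f*c[1]/c[2]
def dep(s,uv):
    u,v=int(uv[0]),int(uv[1]); a=s["depth"][max(0,v-1):v+2,max(0,u-1):u+2]; a=a[a>0]; return float(np.median(a)) if len(a) else 0
E
python3 - <<'E'
from h import *
print(status.read_state())
for n in ["scene","side"]:
    s=snapshot(n); cv2.imwrite(f"pics/{n}0.png",s["img"])
    print(n,s["fov_y"],s["camera_from_world"].round(3).tolist())
    for q in ["rule","crate","tray","roll_a","carton","tub"]:
        for r in spotter.recognise(n,q)[:3]: print(q,np.round(r["bbox"]),round(r["confidence"],2))
    for q in ["rule","rule_end_a","rule_end_b","crate","tray","carton","tub","roll_a"]:
        for r in spotter.landmark_of(n,q)[:3]:
            d=dep(s,r["xy"]); print("lm",q,np.round(r["xy"],1),round(r["confidence"],2),back(s,r["xy"],d).round() if d else 0)
E
```

```text
pics
{'clock': 0.0, 'joints': array([ 1.10321667e+00,  4.87333639e-02,  9.75476763e-02,  1.62202156e+00,
       -3.13626318e-06,  1.44301393e+00]), 'joint_vel': array([-0.00045502, -0.0016433 ,  0.00030934, -0.0013556 ,  0.00168058,
        0.00116255]), 'joint_torque': array([-1.39872594e-03, -3.38787210e+01,  3.20013177e+01,  2.03995215e-02,
       -1.89466618e-04,  9.34445268e-07]), 'position': array([174.69456053, 494.4060227 , 230.10108888]), 'orientation': array([-0.53106875, -3.09566367,  0.00362114]), 'ft_force': array([ 0.13648815, -0.43108209,  0.70111151]), 'wrist_torque': array([ 0.0196681 , -0.04015056,  0.01860977]), 'grasp_force': 0.0, 'finger_gap': 1.0023394546357507}
scene 53.85944462133463 [[-0.116, 0.993, 0.015, 82.148], [0.667, 0.089, -0.74, -308.549], [-0.736, -0.076, -0.673, 1691.695], [0.0, 0.0, 0.0, 1.0]]
rule [447. 274. 499. 285.] 0.82
rule [389. 200. 402. 244.] 0.7
rule [352. 176. 374. 197.] 0.48
crate [354. 189. 430. 274.] 0.73
tray [218. 189. 316. 271.] 0.66
roll_a [279. 231. 305. 255.] 0.89
roll_a [285. 199. 308. 222.] 0.71
carton [447. 223. 481. 252.] 0.
[... 1256 characters left out ...]
.17
tub [437. 253. 487. 315.] 0.58
lm rule [266.9 159.9] 0.64 [724. 431.  -3.]
lm rule [288.7 166.8] 0.56 [627. 191.  90.]
lm rule [247.1 231.3] 0.49 [372. 103.   0.]
lm rule_end_a [263.8 172.7] 0.87 [542. 220.  90.]
lm rule_end_a [222.1 233.1] 0.8 [314. 149.   1.]
lm rule_end_a [265.6 226.8] 0.72 [427.  82.  -2.]
lm rule_end_b [263.8 172.7] 0.87 [542. 220.  90.]
lm rule_end_b [222.1 233.1] 0.8 [314. 149.   1.]
lm rule_end_b [265.6 226.8] 0.72 [427.  82.  -2.]
lm tray [374.4 232.6] 0.87 [ 631. -178.    2.]
lm carton [238.1 172.1] 0.85 [559. 395.  19.]
lm tub [452.7 298.9] 0.83 [ 500. -496.   52.]
lm roll_a [363.5 215.4] 0.6 [ 655. -116.   23.]
lm roll_a [342.  231.2] 0.59 [ 524. -141.   46.]
```

View pics/scene0.png

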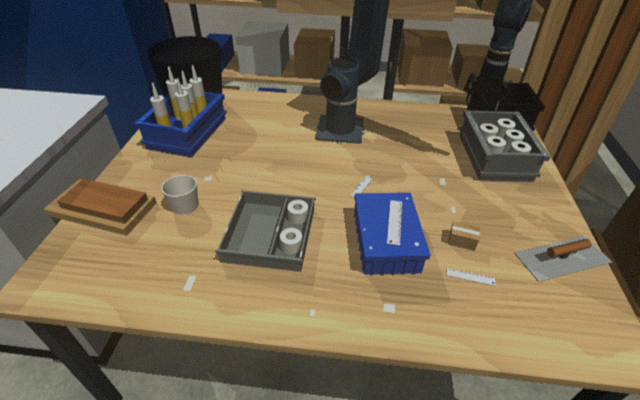

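View pics/side0.png

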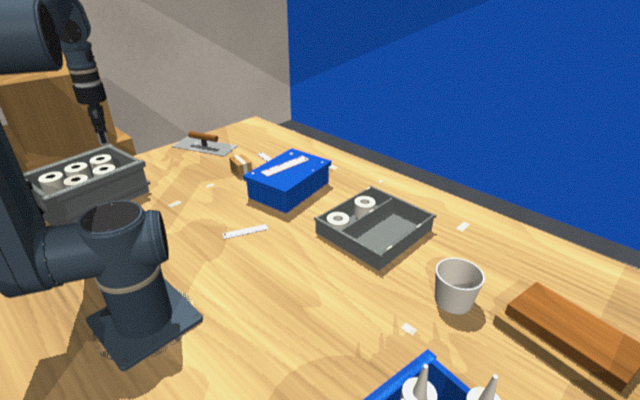

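The scene shows a rule on the blue lid at scene (394,222) / side (288,167). The look-alikes are rules on the table at scene (470,279) and (362,186). I choose the one on the lid. Next I'll fit the crate, tray and rule outlines from depth.

```bash
cat >> h.py <<'E'
def cloud(s):
    f=foc(s); v,u=np.mgrid[0:400,0:640]; d=s["depth"]
    P=np.stack([(u-s["cx"])/f*d,(v-s["cy"])/f*d,d,np.ones_like(d)],-1)@np.linalg.inv(s["camera_from_world"]).T
    return P[...,:3]
def rect(xy):
    c,(w,h),a=cv2.minAreaRect(xy.astype(np.float32)); a=np.radians(a)
    if w<h: w,h,a=h,w,a+np.pi/2
    a=(a+np.pi/2)%np.pi-np.pi/2
    return np.round(c,1),round(w,1),round(h,1),round(a,3)
E
python3 - <<'E'
from h import *
for n in ["scene","side"]:
    s=snapshot(n); P=cloud(s); hsv=cv2.cvtColor(s["img"],cv2.COLOR_BGR2HSV).astype(int)
    x,y,z=P[...,0],P[...,1],P[...,2]
    box=(x>440)&(x<800)&(y>60)&(y<330)&(z>80)&(z<105)&(s["depth"]>0)
    print(n,"lid",rect(P[box][:,:2]),np.median(z[box]))
    w=box&(hsv[...,1]<80)&(hsv[...,2]>120)
    k,lab,st,ce=cv2.connectedComponentsWithStats(w.astype(np.uint8)); i=1+np.argmax(st[1:,4]); m=lab==i
    print("rule",rect(P[m][:,:2]),np.median(z[m]),m.sum())
    t=(x>440)&(x<830)&(y>-360)&(y<0)&(z>44)&(z<62)&(s["depth"]>0)
    print("tray",rect(P[t][:,:2]),t.sum())
E
```

```text
scene lid (array([625.5, 192.2]), 265.2, 181.0, np.float64(0.156)) 89.67935851698678
rule (array([620.9, 206.8]), 189.3, 37.3, np.float64(-0.067)) 92.38262269803431 559
tray (array([ 640.2, -167.7]), 273.4, 250.1, np.float64(-0.011)) 1603
side lid (array([625.5, 190.5]), 268.2, 184.6, np.float64(0.16)) 89.04598923760352
rule (array([626.1, 209.4]), 187.9, 48.9, np.float64(-0.074)) 91.61298248249489 303
tray (array([ 638.1, -169.4]), 272.1, 251.8, np.float64(-0.02)) 1674
```

```bash
cat >> h.py <<'E'
def Rdown(yaw,pitch=0.):
    """tool y horizontal at yaw+pi/2 of rule axis, tool x = -rule axis, z down; pitch>0 tips about tool y"""
    x=np.array([-np.cos(yaw),-np.sin(yaw),0]); y=np.array([-np.sin(yaw),np.cos(yaw),0])
    return R.from_matrix(np.c_[x,y,np.cross(x,y)])*R.from_rotvec([0,pitch,0])
def go(p,yaw,pitch=0.):
    st=status.read_state(); R0=R.from_rotvec(st["orientation"])
    t=R0.inv().apply(np.array(p)-st["position"])/1000; r=(R0.inv()*Rdown(yaw,pitch)).as_rotvec()
    print("from",st["position"].round(1),"t",st["clock"],"travel",t.round(4),"rot",r.round(4)); return t,r
E
python3 -c "
from h import *
go([600,207,230],-0.07)"
```

```text
from [175.  495.  231.3] t 1.6 travel [-0.4967 -0.1298  0.0013] rot [-1.000e-04 -0.000e+00 -2.698e-01]
```

Request:
drive_tool --travel '[[-0.05,-0.013,0],[-0.1,-0.026,0],[-0.15,-0.039,0],[-0.2,-0.052,0],[-0.25,-0.065,0],[-0.3,-0.078,0],[-0.35,-0.091,0],[-0.4,-0.104,0],[-0.45,-0.117,0],[-0.497,-0.13,0],[-0.497,-0.13,0],[-0.497,-0.13,0]]' --delta_rot '[[0,0,-0.03],[0,0,-0.06],[0,0,-0.09],[0,0,-0.12],[0,0,-0.15],[0,0,-0.18],[0,0,-0.21],[0,0,-0.24],[0,0,-0.27],[0,0,-0.27],[0,0,-0.27],[0,0,-0.27]]' --gripper 1

```text
clock: 3.1
position: [599.9, 206.8, 231.0]
orientation: [-0.11, -3.138, -0.0]
ft_force: [-0.3, 0.2, 0.6]
finger_gap: -0.001
grasp_force: 0.0
```

```bash
cat >> h.py <<'E'
def wrist():
    st=status.read_state(); s=snapshot("wrist"); R0=R.from_rotvec(st["orientation"]).as_matrix()
    T=np.eye(4); T[:3,:3]=R0; T[:3,3]=st["position"]; T=T@s["T_tool_cam"]
    f=foc(s); v,u=np.mgrid[0:400,0:640]; a=(u-s["cx"]).astype(float); b=(v-s["cy"]).astype(float); r=np.hypot(a,b)+1e-9
    th=r/f; k=np.tan(th)/r; d=s["depth"]; ok=(d>0)&(th<1.4)
    P=np.stack([a*k*d,b*k*d,d,np.ones_like(d)],-1)@T.T
    return s,P[...,:3],ok,T
E
python3 - <<'E'
from h import *
print(status.read_state()["position"], status.read_state()["joints"].round(2))
s,P,ok,T=wrist(); cv2.imwrite("pics/w1.png",s["img"]); print(T.round(2).tolist())
hsv=cv2.cvtColor(s["img"],cv2.COLOR_BGR2HSV).astype(int); x,y,z=P[...,0],P[...,1],P[...,2]
b=ok&(abs(x-620)<170)&(abs(y-200)<130)&(z>80)&(z<105)
print("lid",rect(P[b][:,:2]),np.median(z[b]))
w=b&(hsv[...,1]<80)&(hsv[...,2]>110)
k,lab,st,ce=cv2.connectedComponentsWithStats(w.astype(np.uint8)); i=1+np.argmax(st[1:,4]); m=lab==i
print("rule",rect(P[m][:,:2]),np.median(z[m]),m.sum())
go([640,206,105],-0.07)
E
```

```text
[599.89167054 206.80421301 230.99710485] [0.23 0.35 0.44 1.67 0.   0.3 ]
[[0.07, 0.95, 0.32, 517.37], [1.0, -0.07, -0.02, 211.66], [0.0, 0.32, -0.95, 373.44], [0.0, 0.0, 0.0, 1.0]]
lid (array([623.9, 192. ]), 258.1, 180.7, np.float64(0.159)) 89.90688196560833
rule (array([603. , 208.1]), 136.7, 36.8, np.float64(-0.066)) 92.76297271779367 4916
from [599.6 207.3 231.5] t 3.15 travel [-0.0405  0.0014  0.1264] rot [ 0.0004 -0.0005  0.0008]
```

View pics/w1.png

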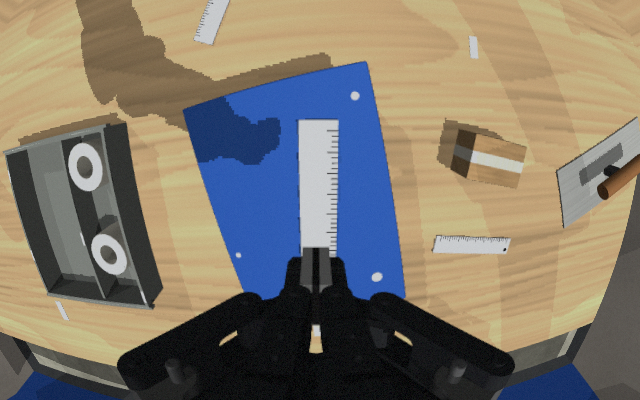

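The rule on the lid shows at wrist pixels (318,120) to (318,330), 37 mm wide with ticks on one side. The table look-alikes are at (210,20) and (470,244). The near end is at about (535,212), and the lid edge there is at x≈489. I'll descend behind its centre.

Request:
drive_tool --travel '[[-0.02,0.001,0.045],[-0.04,0.001,0.09],[-0.04,0.001,0.12],[-0.04,0.001,0.132],[-0.04,0.001,0.134],[-0.04,0.001,0.134]]' --delta_rot '[[0,0,0],[0,0,0],[0,0,0],[0,0,0],[0,0,0],[0,0,0]]'

```text
clock: 3.9
position: [640.9, 205.7, 99.6]
orientation: [0.108, 3.137, 0.001]
ft_force: [-0.9, -0.6, 0.5]
finger_gap: -0.001
grasp_force: 0.0
```

Request:
drive_tool --travel '[[0,0,0.002],[0,0,0.004],[0,0,0.004]]' --delta_rot '[[0,0,0],[0,0,0],[0,0,0]]'

```text
clock: 4.28
position: [640.3, 204.9, 93.4]
orientation: [0.11, 3.14, 0.0]
ft_force: [-0.2, -0.0, 1.0]
finger_gap: -0.002
grasp_force: 0.0
```

Request:
drive_tool --travel '[[0,0,0.001],[0,0,0.001],[0,0,0.001]]' --delta_rot '[[0,0,0],[0,0,0],[0,0,0]]'

```text
clock: 4.65
position: [640.4, 204.9, 93.1]
orientation: [0.11, 3.139, 0.0]
ft_force: [-2.0, -0.5, 4.8]
finger_gap: 0.003
grasp_force: 2.3
```

Request:
drive_tool --travel '[[0,0,0.001],[0,0,0.001],[0.005,0,0.001],[0.01,0,0.001],[0.015,0,0.001],[0.02,0,0.001],[0.02,0,0.001]]' --delta_rot '[[0,0,0],[0,0,0],[0,0,0],[0,0,0],[0,0,0],[0,0,0],[0,0,0]]'

```text
clock: 5.52
position: [621.6, 206.7, 93.1]
orientation: [0.109, 3.136, 0.001]
ft_force: [-0.7, 0.2, 7.1]
finger_gap: 0.001
grasp_force: 3.2
```

```bash
cat >> h.py <<'E'
def findrule(zr=(86,105),xr=(380,780),yr=(90,320)):
    s,P,ok,T=wrist(); hsv=cv2.cvtColor(s["img"],cv2.COLOR_BGR2HSV).astype(int); x,y,z=P[...,0],P[...,1],P[...,2]
    w=ok&(x>xr[0])&(x<xr[1])&(y>yr[0])&(y<yr[1])&(z>zr[0])&(z<zr[1])&(hsv[...,1]<80)&(hsv[...,2]>90)
    k,lab,st,ce=cv2.connectedComponentsWithStats(w.astype(np.uint8)); i=1+np.argmax(st[1:,4]); m=lab==i
    print("rule",rect(P[m][:,:2]),"z",np.median(z[m]),"n",m.sum(),"near x",np.percentile(x[m],[1,5])); return s,P,m
E
python3 - <<'E'
from h import *
print(status.read_state()["position"],status.read_state()["ft_force"]); findrule()
E
```

```text
[621.59458917 206.65464196  93.11123553] [-0.67982875  0.22126565  7.07126728]
rule (array([573.4, 210.8]), 115.3, 37.4, np.float64(-0.069)) z 92.75063838326746 n 15402 near x [517.18930476 520.92540231]
```

Request:
drive_tool --travel '[[0.005,0,0],[0.011,0,0],[0.018,0,0],[0.025,0,0],[0.032,0,0],[0.039,0,0],[0.046,0,0],[0.053,0,0],[0.06,0,0],[0.067,0,0],[0.074,0,0],[0.08,0,0],[0.084,0,0],[0.084,0,0]]' --delta_rot '[[0,0,0],[0,0,0],[0,0,0],[0,0,0],[0,0,0],[0,0,0],[0,0,0],[0,0,0],[0,0,0],[0,0,0],[0,0,0],[0,0,0],[0,0,0],[0,0,0]]'

```text
clock: 7.32
position: [538.0, 212.6, 93.1]
orientation: [0.109, 3.135, 0.002]
ft_force: [0.6, 0.0, 6.0]
finger_gap: -0.002
grasp_force: 3.3
```

```bash
python3 - <<'E'
from h import *
print(status.read_state()["position"],status.read_state()["ft_force"]); findrule()
E
```

```text
[538.01038094 212.61594216  93.0827482 ] [0.63593701 0.00971539 6.03037333]
rule (array([488.2, 217. ]), 111.1, 37.4, np.float64(-0.075)) z 92.75280405336639 n 15191 near x [433.83241308 437.47785574]
```

```bash
python3 -c "
from h import *
go([450,219.5,79],-0.073)"
```

```text
from [538.  212.6  93.1] t 7.375 travel [0.0883 0.0007 0.0137] rot [0.0013 0.004  0.0032]
```

Request:
drive_tool --travel '[[0,0,-0.02],[0,0,-0.05],[0.04,0,-0.06],[0.088,0.001,-0.06],[0.088,0.001,-0.06],[0.088,0.001,-0.06]]' --delta_rot '[[0,0,0],[0,0,0],[0,0,0],[0,0,0.003],[0,0,0.003],[0,0,0.003]]' --gripper -0.4

```text
clock: 8.12
position: [448.9, 219.4, 150.9]
orientation: [0.114, 3.139, -0.0]
ft_force: [-0.3, 0.2, -0.5]
finger_gap: 0.699
grasp_force: 0.0
```

```bash
python3 - <<'E'
from h import *
s,P,m=findrule(); cv2.imwrite("pics/w2.png",s["img"]); go([450,219.5,79],-0.073)
E
```

```text
rule (array([505.9, 215.5]), 147.5, 37.1, np.float64(-0.069)) z 92.82608827612589 n 7121 near x [433.51260136 437.38500883]
from [449.5 219.4 151.1] t 8.175 travel [-0.0004  0.0001  0.0721] rot [0.0001 0.0006 0.0001]
```

View pics/w2.png

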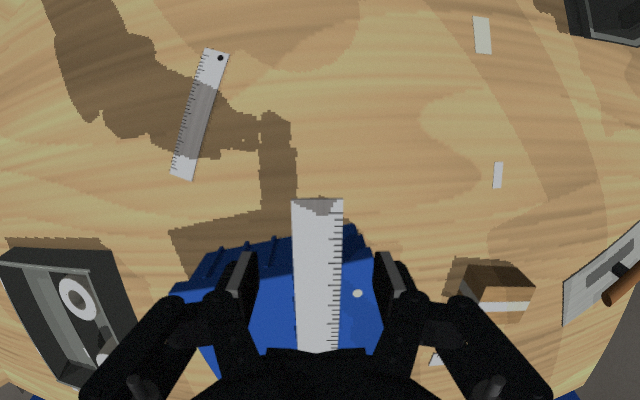

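The rule's end at (318,198) overhangs the edge by about 56 mm, and the pads at (240,275) and (392,275) straddle it centrally. I'll descend and grip.

Request:
drive_tool --travel '[[0,0,0.03],[0,0,0.055],[0,0,0.068],[0,0,0.072],[0,0,0.072]]' --delta_rot '[[0,0,0],[0,0,0],[0,0,0],[0,0,0],[0,0,0]]'

```text
clock: 8.8
position: [449.4, 219.4, 79.8]
orientation: [0.115, 3.139, 0.0]
ft_force: [0.2, 0.5, 0.0]
finger_gap: 0.702
grasp_force: 0.0
```

Request:
drive_tool --travel '[[0,0,0],[0,0,0],[0,0,0],[0,0,0],[0,0,0],[0,0,0]]' --delta_rot '[[0,0,0],[0,0,0],[0,0,0],[0,0,0],[0,0,0],[0,0,0]]' --gripper 1 --newtons 60

```text
clock: 9.55
position: [449.4, 219.6, 79.9]
orientation: [0.114, 3.138, 0.001]
ft_force: [1.1, 0.5, 3.1]
finger_gap: 0.395
grasp_force: 59.5
```

Request:
drive_tool --travel '[[0,0,-0.005],[0,0,-0.015],[0,0,-0.03],[0,0,-0.05],[0,0,-0.07],[0,0,-0.07],[0,0,-0.07]]' --delta_rot '[[0,0,0],[0,0,0],[0,0,0],[0,0,0],[0,0,0],[0,0,0],[0,0,0]]'

```text
clock: 10.42
position: [448.5, 219.3, 149.0]
orientation: [-0.114, -3.139, 0.0]
ft_force: [-0.8, 0.0, -0.2]
finger_gap: 0.391
grasp_force: 59.6
```

```bash
cat > held.py <<'E'
from h import *
s=snapshot("scene"); P=cloud(s); st=status.read_state(); p=st["position"]; print(p.round(1))
hsv=cv2.cvtColor(s["img"],cv2.COLOR_BGR2HSV).astype(int); d=P-p
m=(s["depth"]>0)&(hsv[...,1]<70)&(hsv[...,2]>110)&(d[...,0]>15)&(d[...,0]<190)&(abs(d[...,1])<70)&(abs(d[...,2])<50)
Q=P[m]; c,_,V=(Q.mean(0),)+np.linalg.svd(Q-Q.mean(0),full_matrices=False)[1:]; v=V[0]*np.sign(V[0][0])
print("n",m.sum(),"centre",c.round(1),"dir",v.round(3),"z at tcp x",c[2]+v[2]/v[0]*(p[0]-c[0]),"max x",Q[:,0].max())
s2=snapshot("side"); a=s["img"][140:290,300:460]; 
u,v2=map(int,proj(s2,p+[60,0,10])); b=s2["img"][max(0,v2-75):v2+75,max(0,u-80):u+80]
cv2.imwrite(f"pics/held{int(st['clock']*10)}.png",np.hstack([cv2.resize(a,(400,375)),cv2.resize(b,(400,375))]))
E
python3 held.py; ls pics
```

```text
[448.2 219.2 148.5]
n 399 centre [541.6 212.9 159.3] dir [ 0.998 -0.066 -0.014] z at tcp x 160.64144286184467 max x 613.9407996250166
held104.png
scene0.png
side0.png
w1.png
w2.png
```

```bash
python3 -c "
from h import *
go([566,-212,150],-0.015)"
```

```text
from [448.  219.1 148.2] t 10.525 travel [-0.149  -0.4214 -0.0018] rot [-0.0007 -0.002  -0.0578]
```

View pics/held104.png

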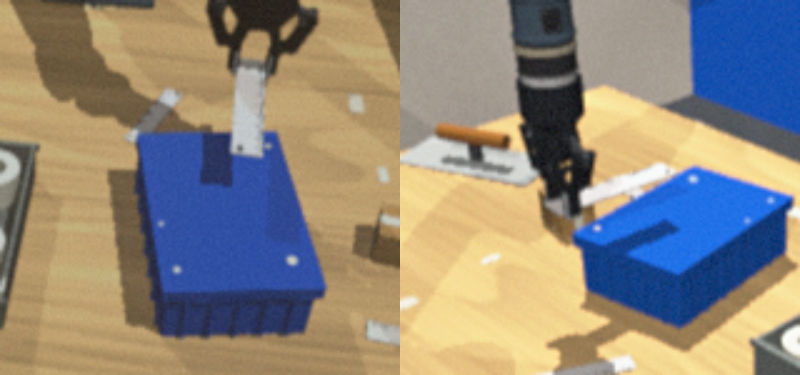

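The crop shows the rule held level near its end by both fingers, at (250,110) in the left half, clear of the lid. I'll carry it over to the tray.

Request:
drive_tool --travel '[[-0.007,-0.02,-0.002],[-0.02,-0.055,-0.004],[-0.034,-0.095,-0.005],[-0.048,-0.135,-0.005],[-0.062,-0.175,-0.005],[-0.076,-0.215,-0.005],[-0.09,-0.255,-0.005],[-0.104,-0.295,-0.005],[-0.118,-0.335,-0.005],[-0.132,-0.375,-0.005],[-0.142,-0.403,-0.005],[-0.149,-0.421,-0.005],[-0.149,-0.421,-0.005],[-0.149,-0.421,-0.005]]' --delta_rot '[[0,0,0],[0,0,-0.01],[0,0,-0.01],[0,0,-0.02],[0,0,-0.02],[0,0,-0.03],[0,0,-0.03],[0,0,-0.04],[0,0,-0.04],[0,0,-0.05],[0,0,-0.05],[0,0,-0.058],[0,0,-0.058],[0,0,-0.058]]'

```text
clock: 12.28
position: [566.4, -210.2, 154.1]
orientation: [-0.022, -3.141, -0.002]
ft_force: [-0.3, 0.5, -1.0]
finger_gap: 0.396
grasp_force: 59.7
```

```bash
python3 - <<'E'
from h import *
s,P,ok,T=wrist(); cv2.imwrite("pics/w3.png",s["img"]); x,y,z=P[...,0],P[...,1],P[...,2]
t=ok&(x>480)&(x<800)&(y>-330)&(y<-20)
m=t&(z>48)&(z<60); print("rim",rect(P[m][:,:2]),m.sum(), np.median(z[m]))
f=t&(z>-1)&(z<11)&(x>525)&(x<750)&(y>-280)&(y<-150); print("floor",np.median(z[f]),f.sum())
# near wall and left/right extents from rim
print([np.percentile(P[m][:,i],[1,5,50,95,99]).round(1).tolist() for i in (0,1)])
for n in("scene","side"):
    s=snapshot(n); P=cloud(s); x,y,z=P[...,0],P[...,1],P[...,2]
    f=(x>525)&(x<750)&(y>-275)&(y<-155)&(z>-3)&(z<14)&(s["depth"]>0); print(n,"floor",np.median(z[f]),f.sum())
E
python3 held.py; python3 -c "
import sys;sys.path.insert(0,'.')
from h import *
print(status.read_state()['position'])"
```

```text
rim (array([ 640.3, -168.1]), 267.1, 251.1, np.float64(-0.017)) 10237 53.42222649154883
floor 4.83046526690066 13361
[[506.3, 508.0, 549.4, 668.4, 766.7], [-287.0, -284.4, -112.6, -50.7, -47.7]]
scene floor 4.483968757031107 1641
side floor 4.175978304435262 1178
[ 566.7 -210.3  154.6]
n 468 centre [ 659.8 -210.3  164.9] dir [ 1.    -0.003 -0.014] z at tcp x 166.15024787323506 max x 731.0625979247925
[ 566.73208297 -210.46132182  154.59123088]
```

View pics/w3.png

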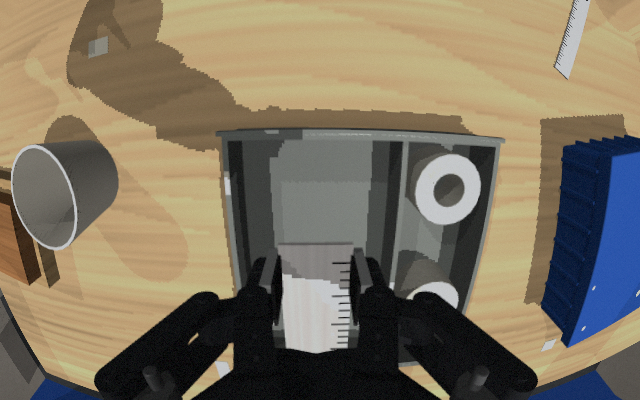

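The wrist view shows the rule end at (316,245) centred in the wide compartment, which spans columns 230 to 400. The rolls are clear to the right. The rule's underside is about 9 mm above the TCP and the floor is at z≈5, so I'll lower it.

Request:
drive_tool --travel '[[0,0.001,0.02],[0,0.001,0.05],[0,0.001,0.08],[0,0.001,0.105],[0,0.001,0.125],[0,0.001,0.138],[0,0.001,0.144],[0,0.001,0.144],[0,0.001,0.144]]' --delta_rot '[[0,0,0],[0,0,0],[0,0,0],[0,0.01,0],[0,0.02,0],[0,0.03,0],[0,0.03,0],[0,0.03,0],[0,0.03,0]]'

```text
clock: 13.65
position: [567.5, -210.8, 11.4]
orientation: [-0.023, -3.113, 0.001]
ft_force: [-1.2, -0.2, 0.4]
finger_gap: 0.394
grasp_force: 59.7
```

```bash
python3 held.py
```

```text
[ 567.5 -210.8   11.5]
n 900 centre [ 663.2 -214.2   11.8] dir [ 1.     0.008 -0.029] z at tcp x 14.595456215489188 max x 732.6125577718268
```

Request:
drive_tool --travel '[[0,0,0.003],[0,0,0.005],[0,0,0.007],[0,0,0.007]]' --delta_rot '[[0,0,0],[0,0,0],[0,0,0],[0,0,0]]'

```text
clock: 14.25
position: [566.5, -210.4, 4.6]
orientation: [-0.023, -3.112, -0.0]
ft_force: [-1.8, 0.7, 5.1]
finger_gap: 0.397
grasp_force: 62.7
```

Request:
drive_tool --travel '[[0,0,0.001],[0,0,0.002],[0,0,0.002]]' --delta_rot '[[0,0,0],[0,0,0],[0,0,0]]'

```text
clock: 14.62
position: [566.6, -210.4, 4.5]
orientation: [-0.023, -3.112, 0.0]
ft_force: [-5.1, 2.2, 12.6]
finger_gap: 0.392
grasp_force: 66.5
```

```bash
python3 - <<'E'
from h import *
print(status.read_state()["wrist_torque"],status.read_state()["ft_force"])
s=snapshot("scene"); a=cv2.resize(s["img"][180:280,205:325],(400,333),interpolation=2)
s=snapshot("side"); b=cv2.resize(s["img"][170:275,310:440],(400,333),interpolation=2)
cv2.imwrite("pics/low.png",np.hstack([a,b]))
P=cloud(s)
for n in("scene","side"):
    s=snapshot(n);P=cloud(s)
    for X in (600,630,660,690,720,745): 
        m=(abs(P[...,0]-X)<6)&(abs(P[...,1]+211)<10)&(P[...,2]<40)&(s["depth"]>0); print(n,X,P[m][:,2].mean().round(1) if m.any() else None)
E
```

```text
[ 0.51694555  1.08687179 -0.02707732] [-5.05634241  2.1963052  12.58242126]
scene 600 14.0
scene 630 13.2
scene 660 -263.0
scene 690 -265.8
scene 720 -269.1
scene 745 -751.6
side 600 None
side 630 11.3
side 660 None
side 690 10.0
side 720 8.7
side 745 3.9
```

View pics/low.png

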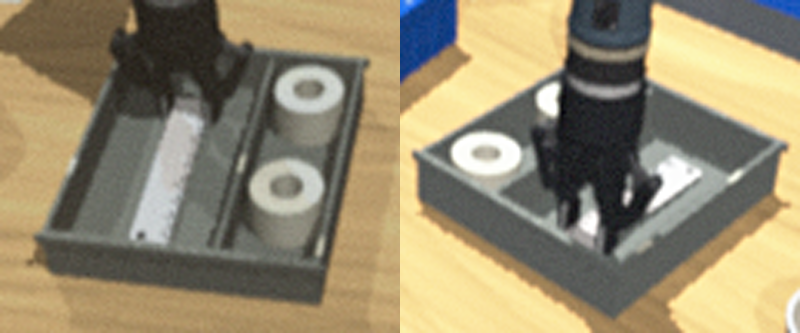

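The rule lies in the wide compartment with its far end (148,238) touching the floor. The near end sits about 5 mm up in the fingers, which are at the floor. I'll ease the pressure and open.

Request:
drive_tool --travel '[[0,0,-0.001],[0,0,-0.002],[0,0,-0.002]]' --delta_rot '[[0,0,0],[0,0,0],[0,0,0]]' --newtons 20

```text
clock: 15.2
position: [566.6, -210.4, 4.6]
orientation: [-0.023, -3.112, 0.0]
ft_force: [-2.6, 1.9, 6.7]
finger_gap: 0.394
grasp_force: 63.8
```

Request:
drive_tool --travel '[[0,0,0],[0,0,0],[0,0,0],[0,0,0]]' --delta_rot '[[0,0,0],[0,0,0],[0,0,0],[0,0,0]]' --gripper -0.2

```text
clock: 15.7
position: [566.4, -210.3, 3.0]
orientation: [-0.023, -3.111, -0.001]
ft_force: [-0.2, -0.5, 0.1]
finger_gap: 0.599
grasp_force: 0.0
```

Request:
drive_tool --travel '[[0,0,-0.01],[0,0,-0.03],[0,0,-0.07],[0,0,-0.12],[0,0,-0.16],[0,0,-0.16],[0,0,-0.16]]' --delta_rot '[[0,0,0],[0,0,0],[0,0,0],[0,0,0],[0,0,0],[0,0,0],[0,0,0]]'

```text
clock: 16.58
position: [571.4, -210.5, 163.5]
orientation: [-0.023, -3.112, 0.0]
ft_force: [0.8, 0.1, -0.8]
finger_gap: 0.6
grasp_force: 0.0
```

```bash
python3 - <<'E'
from h import *
s,P,m=findrule((0,25),(515,760),(-270,-150)); cv2.imwrite("pics/w4.png",s["img"])
Q=P[m]
for X in (560,600,640,680,720):
    k=(abs(Q[:,0]-X)<6)
    print(X,np.median(Q[k][:,2]).round(1) if k.any() else None)
E
```

```text
rule (array([ 635.3, -214.2]), 235.5, 118.8, np.float64(-0.036)) z 5.152467903734873 n 19114 near x [521.48750909 530.68561397]
560 5.2
600 5.3
640 5.4
680 5.3
720 5.3
```

View pics/w4.png

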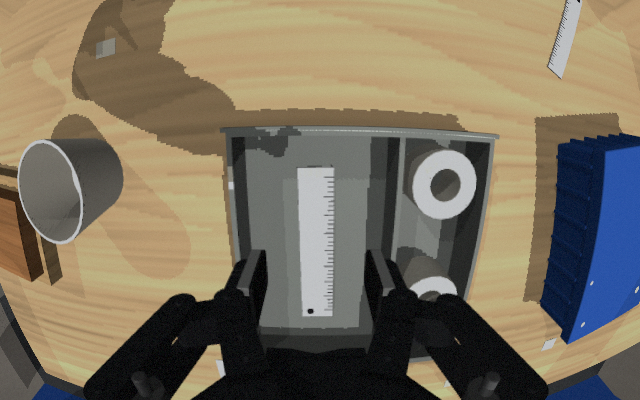

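The rule lies in the middle of the wide compartment, from (316,168) to (316,316), and the rolls and tub have not moved. I'll check that it is flat, then hand in.

```bash
python3 - <<'E'
from h import *
s,P,ok,T=wrist(); g=s["img"].min(-1); m=np.zeros_like(ok); m[165:320,290:340]=1; m&=ok&(g>140); Q=P[m]
print(rect(Q[:,:2]),[np.median(Q[abs(Q[:,0]-X)<8][:,2]).round(1) for X in (565,600,640,680,715)])
if max(Q[:,2])<14: print(workorder.sign_off())
E
```

```text
(array([ 642.1, -211.8]), 183.3, 37.4, np.float64(-0.002)) [np.float64(7.8), np.float64(7.7), np.float64(7.9), np.float64(7.9), np.float64(7.8)]
the job is handed in; nothing more can be done
None
```

The straightedge lies flat on the floor of the tray's wide compartment (top at about 7.8 mm along its whole length), set down with only its gripped end dropping about 5 mm at release; the job was handed in at about 17 s.

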